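Count to the third gap and push the soap in

TASK

Starting at the end of the blue rack where the green jar stands, run a shut pair of fingertips along the top of the rack's orange back rail, touching it behind the first, second and third gap in that order and going no further, then push the bar of soap along the ledge and lengthwise into that third gap until it rests against the stop at the back. Only push the soap, never lift it off the ledge, and leave the jar, the trays, the hair roller and the tweezers where they are.

Things in the scene. Friction and masses are not known exactly. Their poses are not given: they have to be found in the camera images.
- rack: Blue rack fixed on the ledge (z = 0), 310 mm wide along its y. Origin on the ledge at mid width; x points from the open mouths to the back, z up. Seven dividers 6 mm thick, 40 mm high, from x = -32 mm, make six gaps 42 mm clear, centred at y = 120, 72, 24, -24, -72, -120 mm, without floor, open in front (-x) and above. Stop bar at the back: 34 mm high, face at x = 25 mm. End posts 66 mm high.
- rail: Orange springy rail, 8 mm thick, 294 mm long, along the rack's y at its x = 31 mm, above the stop bar; black collars mark the dividers. Origin at mid length on its top, 62 mm above the ledge. Yields straight down up to 10 mm, 1 N to start plus 0.35 N per mm. Touching (0.3 N) counts where the middle between the fingertips is within 14 mm of a gap's centre along the rail.
- gap_c (a point): Point on the ledge where the soap's origin lies when the soap is home in the third gap from the rack's +y end (rack frame x = -8, y = 24 mm).
- gap_d (a point): The same for the third gap from the rack's -y end (rack frame x = -8, y = -24 mm).
- soap: Pale green bar of soap lying flat on the ledge, about 60 g, 66 mm long (its x), 34 mm wide (its y), 22 mm high, edges rounded. Origin at the centre of its underside. Starts about 100 mm in front of the rack's origin and to one side, length roughly along the rack's x. At home its near end stands 9 mm out of the rack's mouth.
- jar: Green glass jar with an aluminium twist lid, 64 mm across, 80 mm high, loose, beside one end of the rack: it marks the end from which to count. Origin at the centre of its underside.
- trays: Stacked pair of clear plastic trays, together 110 by 80 mm (up to 114 by 84 over the rims), 55 mm high, loose, beside the other end of the rack. Origin at the centre of the underside.
- roller: Bright pink hard plastic hair roller standing on end in front of the rack, on the other side from the soap, about 33 mm across with its nubs, 60 mm high, light and easily tipped. Origin at the centre of its underside.
- tweezers: Metal tweezers lying flat on the ledge to the left of the work, about 98 mm long (their x), 16 mm wide, 8 mm high. Origin at the middle, underneath.
There are look-alikes about, which are no part of the job. What is meant by the soap is not grey, and is the smaller of those in its own colour. What is shaped like the jar but pink is not meant.

How it is judged:
By the outcome, as a careful person would: the job done as asked, in the order asked, and still so for the second after the job is handed in, with the robot touching nothing.
It also fails if it takes over 67 s, if anything falls off the work surface, if the arm or the gripper's body presses on something with over 40 N, if the wrist force passes 120 N, or if a joint passes its speed limit or range.

ROBOT

A 6-joint arm with a two-finger parallel gripper is mounted at the origin on the work surface. World frame = base frame: x ahead of the robot, y to its left, z up, the work surface at z = 0. Lengths are in m, angles in degrees, forces in N, time in s.
With the tool pointing down it reaches from about 0.375 to 0.9 m from the base axis. Payload 3.1 kg.
Tool frame: the origin (TCP) lies where the fingers leave the gripper's body, on its centre line; the fingertips stand 73 mm ahead of it and the grasp point (between the pads) lies 54 mm ahead of it; y points along the fingers, z is the direction in which the jaws open and shut, and the axes are right-handed (so a half turn about y gives the same grasp; the last joint's range is limited). The gripper opens to 85 mm and grips with 20 to 120 N. Pads are 22 mm wide; open, the fingers measure 114 mm over their backs; the gripper's body (76 mm by 85 mm) begins 54 mm behind the grasp point. The pads swing forward as they close: fully open they stand 13 mm farther back than shut.
Start: joints at [-77.55, 30.224, 82.088, -0, 67.689, -10.227], TCP at [0.241, -0.577, 0.304] pointing down, gripper open.
Joint ranges: [-176.69, 176.69], [-43.24, 126.21], [12.49, 139.97], [-82, 262], [0, 151.66], [-163.58, 163.58]. Speed limits (degrees/s): [159.86, 159.86, 180, 180, 180, 180].

INTERFACE

Orientations are given as [roll, pitch, yaw] about the fixed x, y, z axes, in that order (R = Rz(yaw) Ry(pitch) Rx(roll)).
In Python, from plant import robot gives the robot as it stands.
- The arm moves only by the tool apply_moves, never from a script. Its argument "commands" is a list of rows, each a list of 3 entries, a list of its own where there are three numbers: the turn, a rotation vector about the tool's x, y, z in units of 8 degrees (1.0 is 8 degrees), then the shift along the tool's x, y, z in units of 30 mm (1.0 is 30 mm), then the closure in counts, from 0 (fully open) to 255 (shut). A call has 1 to 8 rows; each row shifts and turns the pose as measured when the row begins, along the tool's axes as they then stand; what a row does not reach is not made up. A row lasts 1/8 s, in which the tool goes at most 62.5 mm and 10.7 degrees, less where a joint would pass 70% of its speed; a pose out of reach is approached as far as the arm can. A call is refused whole if a number of a shift passes 1 or a number of a turn 1, either way. A call with a gripper value outside its range is refused whole. The fingers move at their own pace and stop on an object; "grip_force" is the grip in N (left out, the last holds). Time passes only in rows, so rows that do not move let the fingers close. It gives the time, the measured TCP pose, the force and the opening at its end, in the units of the state.
- robot.read_state(): the state, without advancing time (a new reading comes with each control period).
- robot.camera(name): name is "scene" or "side" or "wrist"; returns the picture (384x512x3 uint8, red, green, blue); there is no depth.
- robot.get_calibration(name): a dict with "mtx" (3x3 intrinsics, pixels), "k1" (the pictures are not rectified: a ray, as slopes to the right and down, at radius r is drawn at 1 + k1 r^2 times it, then the intrinsics apply), "T" (4x4, takes a point from camera to world coordinates). Camera axes: x right, y down, z forward; pixel columns grow to the right and rows downward; lengths in m; the calibration is good to about 2 mm. A picture is of the moment at which its call begins: read the wrist's pose just before it. get_calibration takes no time and is no camera call; for the wrist camera it gives the pose at the moment of the call.
- robot.sign_off(): hands the job in, once; it reports no verdict.
The state is a dict: "time_s": time; "qpos": joint angles; "dq": joint speeds; "joint_torque": joint torques, N m; "position": TCP position; "eef_rot": TCP orientation; "ft_force": force on the tool from outside, world axes, zero at the start; "wrist_torque": the same for the moment, N m; "gripper_width": finger opening in m.
Only numpy, scipy, OpenCV 4.12 (cv2) and the standard library are available. Lean on these libraries where they do the work, as an engineer would, in place of code of your own. Each camera call takes 0.05 s, during which the arm holds its last target.

## Working session

There is one attempt and no reset: what is moved stays moved. The work goes in short steps, Python scripts to look and compute and a tool call to move; the robot and the scene stay as the last step left them, time stands still between calls to the robot, and variables do not carry over. Pictures are saved under pics/ and viewed, and the job is handed in when it is done.

Besides the shell and the picture viewer there is one more tool, called after ">>>" as name(argument=value, ...), one argument or row to a line, values as JSON. apply_moves: Moves the arm, as the interface text tells. Its arguments: {"type":"object","properties":{"commands":{"type":"array"},"grip_force":{"type":"number"}},"required":["commands"]}

```bash
mkdir -p pics; ls; cat > h.py <<'E'
import numpy as np, cv2
from plant import robot
def snap(n,f):
    T=robot.get_calibration(n); im=robot.camera(n); im=np.array(im); cv2.imwrite('pics/'+f+'.png',im[:,:,::-1]); 
    np.savez('pics/'+f+'.npz',im=im,mtx=T['mtx'],k1=T['k1'],T=T['T']); return im,T
def load(f):
    d=np.load('pics/'+f+'.npz'); return d['im'],dict(mtx=d['mtx'],k1=float(d['k1']),T=d['T'])
def ray(c,uv):
    uv=np.array(uv,float).reshape(-1,1,2)
    p=cv2.undistortPoints(uv,np.array(c['mtx']),np.array([c['k1'],0,0,0.]),None).reshape(-1,2)
    d=np.c_[p,np.ones(len(p))]@np.array(c['T'])[:3,:3].T
    return np.array(c['T'])[:3,3],d
def plane(c,uv,z):
    o,d=ray(c,uv); s=(z-o[2])/d[:,2]; return o+d*s[:,None]
def tri(c1,uv1,c2,uv2):
    o1,d1=ray(c1,uv1);o2,d2=ray(c2,uv2);d1=d1[0];d2=d2[0]
    s=np.linalg.lstsq(np.c_[d1,-d2],o2-o1,rcond=None)[0]
    a=o1+s[0]*d1;b=o2+s[1]*d2; return (a+b)/2,np.linalg.norm(a-b)
def proj(c,P):
    T=np.linalg.inv(np.array(c['T'])); p=np.array(P,float).reshape(-1,3)@T[:3,:3].T+T[:3,3]
    return cv2.projectPoints(p,np.zeros(3),np.zeros(3),np.array(c['mtx']),np.array([c['k1'],0,0,0.]))[0].reshape(-1,2)
E
python3 - <<'E'
from h import *
for n in ['scene','side','wrist']:
    im,c=snap(n,n+'0'); print(n,c['k1'],np.round(c['T'],3).tolist(),np.round(c['mtx'],1).tolist())
s=robot.read_state(); print({k:np.round(v,3).tolist() for k,v in s.items()})
E
```

```text
pics
scene -0.07428351345363599 [[-0.493, 0.728, -0.477, 1.041], [0.87, 0.403, -0.284, 0.32], [-0.015, -0.555, -0.832, 0.977], [0.0, 0.0, 0.0, 1.0]] [[461.6, 0.0, 251.9], [0.0, 461.6, 190.4], [0.0, 0.0, 1.0]]
side -0.0278199685228678 [[-0.997, -0.055, 0.049, 0.489], [-0.073, 0.647, -0.759, 0.71], [0.01, -0.761, -0.649, 0.705], [0.0, 0.0, 0.0, 1.0]] [[380.3, 0.0, 247.3], [0.0, 380.3, 191.0], [0.0, 0.0, 1.0]]
wrist -0.031522172003796554 [[0.384, -0.885, -0.263, 0.309], [-0.923, -0.369, -0.107, -0.549], [-0.002, 0.284, -0.959, 0.374], [0.0, 0.0, 0.0, 1.0]] [[327.6, 0.0, 254.2], [0.0, 327.6, 189.7], [0.0, 0.0, 1.0]]
{'time_s': 0.15, 'qpos': [-77.55, 30.268, 82.14, 0.001, 67.689, -10.228], 'dq': [-0.019, -0.063, -0.288, -0.014, 0.018, -0.028], 'joint_torque': [0.001, -44.274, -17.828, -0.0, 0.006, -0.0], 'position': [0.241, -0.576, 0.303], 'eef_rot': [-90.095, 0.018, -157.322], 'ft_force': [0.266, -0.724, 0.041], 'wrist_torque': [-0.047, 0.02, 0.027], 'gripper_width': 0.085}
```

View pics/scene0.png

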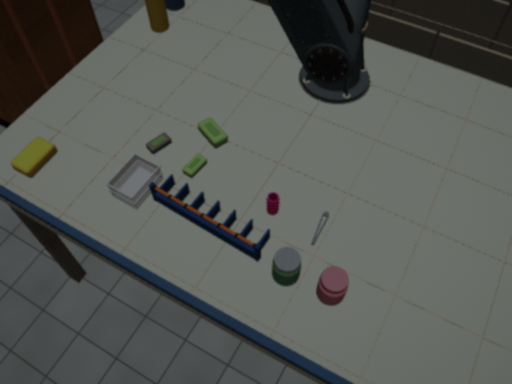

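View pics/side0.png

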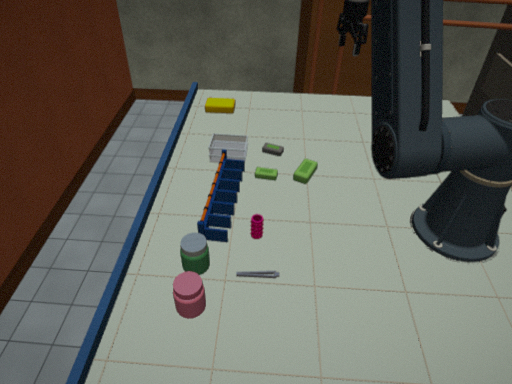

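View pics/wrist0.png

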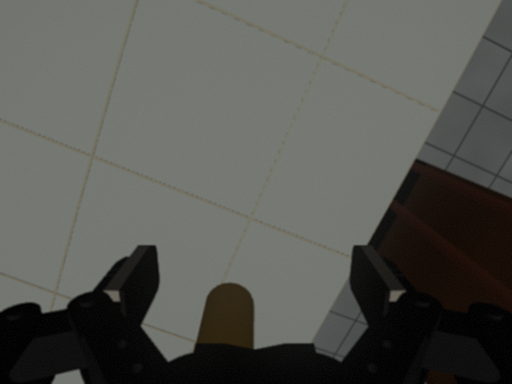

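The scene picture shows the rack from about (152,188) to (262,250). The small green soap is at (195,165), with a larger green look-alike at (212,131) and a grey one at (158,142). The green jar is at (287,265), the pink jar at (333,284), the roller at (273,203), the tweezers at (320,228) and the trays at (135,180).

```bash
python3 - <<'E'
from h import *
for f,(x0,y0,x1,y1) in dict(scene0=(90,100,350,310),side0=(160,120,330,320)).items():
    im,c=load(f); k=3
    cv2.imwrite(f'pics/{f}_z.png',np.clip(cv2.resize(im[y0:y1,x0:x1,::-1],None,fx=k,fy=k,interpolation=cv2.INTER_CUBIC).astype(float)*1.5,0,255))
    hsv=cv2.cvtColor(im,cv2.COLOR_RGB2HSV)
    for nm,lo,hi in [('orange',(3,130,90),(16,255,255)),('blue',(105,120,30),(125,255,255)),('green',(35,90,60),(60,255,255)),('pink',(160,150,60),(178,255,255))]:
        m=cv2.inRange(hsv,np.array(lo),np.array(hi)); m[:y0]=0;m[y1:]=0;m[:,:x0]=0;m[:,x1:]=0
        n,l,st,ce=cv2.connectedComponentsWithStats(m)
        for i in range(1,n):
            if st[i,4]>15: print(f,nm,st[i].tolist(),np.round(ce[i],1), np.round(plane(c,ce[i],0.0)[0],3))
E
```

```text
scene0 orange [156, 188, 13, 8, 26] [162.  191.4] [ 0.595 -0.214  0.   ]
scene0 orange [171, 197, 13, 8, 27] [177.5 200.5] [ 0.599 -0.163  0.   ]
scene0 orange [188, 206, 13, 8, 27] [193.5 209.7] [ 0.602 -0.113  0.   ]
scene0 orange [204, 215, 13, 9, 28] [210.1 219.4] [ 0.605 -0.062  0.   ]
scene0 orange [221, 225, 14, 9, 32] [227.3 229.3] [ 0.608 -0.011  0.   ]
scene0 orange [238, 236, 15, 9, 32] [245.1 239.8] [0.612 0.041 0.   ]
scene0 blue [161, 176, 11, 12, 32] [166.1 181.7] [ 0.565 -0.223 -0.   ]
scene0 blue [150, 183, 5, 5, 17] [151.5 184.8] [ 0.592 -0.25   0.   ]
scene0 blue [176, 184, 11, 13, 32] [181.2 190.3] [ 0.569 -0.173  0.   ]
scene0 blue [153, 192, 116, 61, 641] [211.3 224.4] [ 0.616 -0.052 -0.   ]
scene0 blue [192, 193, 11, 13, 35] [197.1 199. ] [ 0.571 -0.123  0.   ]
scene0 blue [207, 202, 12, 13, 36] [212.9 208.2] [ 0.574 -0.073  0.   ]
scene0 blue [224, 211, 11, 14, 38] [229.3 217.8] [ 0.578 -0.023 -0.   ]
scene0 blue [241, 221, 11, 14, 39] [246.1 227.6] [0.582 0.027 0.   ]
scene0 blue [90, 238, 126, 72, 1161] [149.4 276.5] [ 0.8   -0.103 -0.   ]
scene0 green [199,
[... 551 characters left out ...]
 0.   ]
side0 orange [205, 196, 6, 11, 30] [207.8 200.9] [ 0.648 -0.063  0.   ]
side0 orange [201, 208, 6, 13, 35] [203.6 214. ] [ 0.651 -0.011  0.   ]
side0 blue [160, 120, 24, 56, 317] [169.1 145.4] [ 0.818 -0.325  0.   ]
side0 blue [198, 156, 46, 85, 1589] [222.  199.8] [ 0.609 -0.071  0.   ]
side0 green [267, 144, 12, 5, 34] [272.5 146.2] [ 0.475 -0.35   0.   ]
side0 green [294, 159, 23, 24, 358] [304.8 170.6] [ 0.374 -0.226  0.   ]
side0 green [255, 167, 22, 13, 214] [265.7 173.1] [ 0.493 -0.203  0.   ]
side0 pink [251, 215, 12, 24, 237] [256.5 226.2] [0.508 0.023 0.   ][ WARN:0@0.423] global loadsave.cpp:1063 imwrite_ Unsupported depth image for selected encoder is fallbacked to CV_8U.
```

```bash
sleep 1; ls pics
```

```text
scene0.npz
scene0.png
scene0_z.png
side0.npz
side0.png
side0_z.png
wrist0.npz
wrist0.png
```

```bash
python3 - <<'E'
from h import *
a,c1=load('scene0');b,c2=load('side0')
A=[(162,191.4),(177.5,200.5),(193.5,209.7),(210.1,219.4),(227.3,229.3),(245.1,239.8)]
B=[(222,157.1),(219,166.8),(215.4,177.6),(212,188.3),(207.8,200.9),(203.6,214)]
P=[]
for u,v in zip(A,B):
    p,e=tri(c1,[u],c2,[v]);P.append(p);print(np.round(p,4),round(e,4))
P=np.array(P)
p,e=tri(c1,[(194.2,164.7)],c2,[(265.7,173.1)]);print('soap',p,e)
p,e=tri(c1,[(272.6,203.8)],c2,[(256.5,226.2)]);print('roller',p,e)
v,r=np.polyfit(np.arange(6),P,1);print(v,r,np.hypot(*v[:2]),np.degrees(np.arctan2(-v[0],v[1])))
E
```

```text
[ 0.6225 -0.1808  0.0646] 0.0048
[ 0.6253 -0.1337  0.0643] 0.0053
[ 0.6284 -0.0863  0.0637] 0.0039
[ 0.6314 -0.0387  0.0648] 0.0056
[0.6346 0.0094 0.0642] 0.0042
[0.6378 0.0576 0.0642] 0.005
soap [ 0.49289068 -0.18060334  0.01654916] 0.001005262482648896
roller [0.50856601 0.058716   0.03466789] 0.004037513198030586
[ 3.07124660e-03  4.76773910e-02 -2.95550028e-05] [ 0.62232522 -0.18127473  0.06437245] 0.047776209264325756 -3.6857442987663847
```

View pics/scene0_z.png

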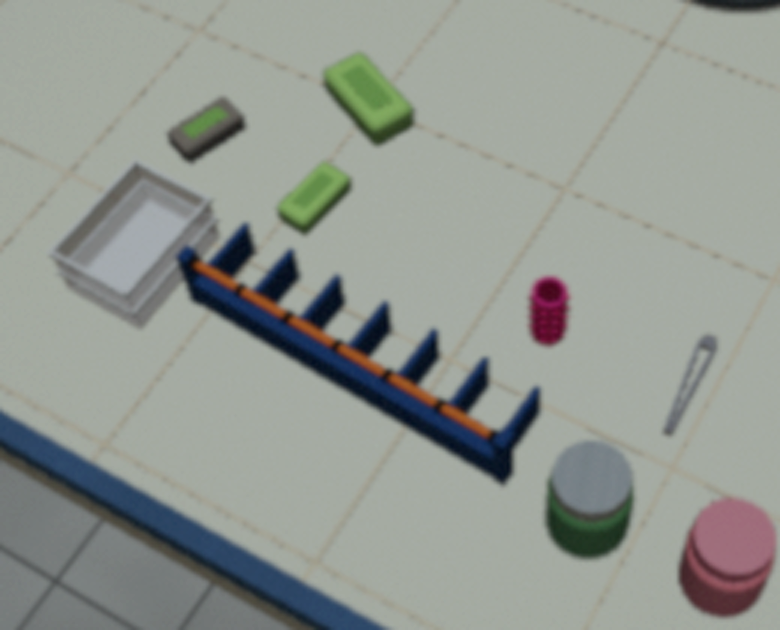

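View pics/side0_z.png

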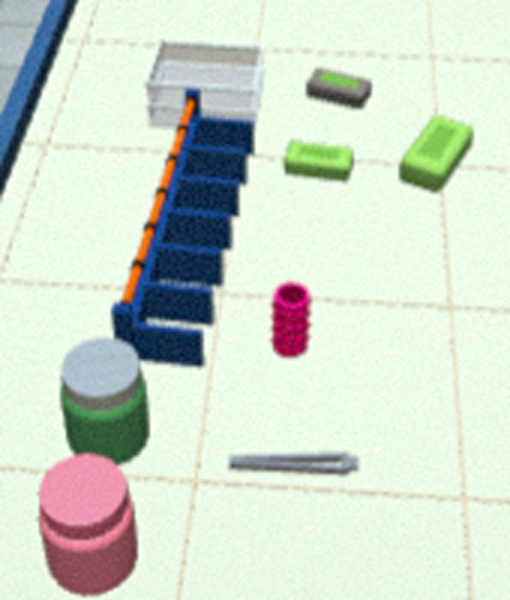

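```bash
cat >> h.py <<'E'
from scipy.spatial.transform import Rotation as Ro
def plan(target,yaw,n,roll=-90,pitch=0):
    s=robot.read_state(); p=np.array(s['position']); R=Ro.from_euler('xyz',s['eef_rot'],degrees=True)
    G=Ro.from_euler('xyz',[roll,pitch,yaw],degrees=True); t=np.array(target)
    w=(R.inv()*G).as_rotvec(degrees=True)/n
    for i in range(n):
        d=R.inv().apply((t-p)/(n-i))/0.03
        r=np.round(w/8,2)+0; d=np.round(d,2)+0
        print([r.tolist(),d.tolist()], '!!' if max(abs(r).max(),abs(d).max())>1 else '')
        p=p+R.apply(d*0.03); R=R*Ro.from_rotvec(r*8,degrees=True)
def st():
    s=robot.read_state(); print(s['time_s'],'pos',np.round(s['position'],4),'rot',np.round(s['eef_rot'],2),'F',np.round(s['ft_force'],2),'w',round(s['gripper_width'],4),'q',np.round(s['qpos'],1))
E
python3 -c "
from h import *
plan([0.60,-0.05,0.30],-93.7,24)"
```

```text
[[0.0, -0.33, 0.0], [-0.74, 0.01, -0.48]] 
[[0.0, -0.33, 0.0], [-0.76, 0.01, -0.45]] 
[[0.0, -0.33, 0.0], [-0.78, 0.0, -0.41]] 
[[0.0, -0.33, 0.0], [-0.8, 0.01, -0.38]] 
[[0.0, -0.33, 0.0], [-0.82, 0.0, -0.34]] 
[[0.0, -0.33, 0.0], [-0.83, 0.01, -0.3]] 
[[0.0, -0.33, 0.0], [-0.85, 0.0, -0.26]] 
[[0.0, -0.33, 0.0], [-0.86, 0.01, -0.22]] 
[[0.0, -0.33, 0.0], [-0.87, 0.0, -0.18]] 
[[0.0, -0.33, 0.0], [-0.87, 0.01, -0.14]] 
[[0.0, -0.33, 0.0], [-0.88, 0.0, -0.1]] 
[[0.0, -0.33, 0.0], [-0.88, 0.01, -0.06]] 
[[0.0, -0.33, 0.0], [-0.88, 0.0, -0.02]] 
[[0.0, -0.33, 0.0], [-0.89, 0.01, 0.02]] 
[[0.0, -0.33, 0.0], [-0.88, 0.0, 0.06]] 
[[0.0, -0.33, 0.0], [-0.88, 0.01, 0.1]] 
[[0.0, -0.33, 0.0], [-0.87, 0.0, 0.14]] 
[[0.0, -0.33, 0.0], [-0.87, 0.01, 0.18]] 
[[0.0, -0.33, 0.0], [-0.86, 0.0, 0.22]] 
[[0.0, -0.33, 0.0], [-0.85, 0.01, 0.26]] 
[[0.0, -0.33, 0.0], [-0.83, 0.0, 0.3]] 
[[0.0, -0.33, 0.0], [-0.82, 0.01, 0.34]] 
[[0.0, -0.33, 0.0], [-0.8, 0.0, 0.38]] 
[[0.0, -0.33, 0.0], [-0.78, 0.01, 0.41]]
```

>>> apply_moves(
  commands=[
    [[0,-0.33,0],[-0.74,0,-0.48],255],
    [[0,-0.33,0],[-0.76,0,-0.45],255],
    [[0,-0.33,0],[-0.78,0,-0.41],255],
    [[0,-0.33,0],[-0.8,0,-0.38],255],
    [[0,-0.33,0],[-0.82,0,-0.34],255],
    [[0,-0.33,0],[-0.83,0,-0.3],255],
    [[0,-0.33,0],[-0.85,0,-0.26],255],
    [[0,-0.33,0],[-0.86,0,-0.22],255],
  ],
  grip_force=30,
)

```text
time_s: 1.15
position: [0.3659, -0.3817, 0.3032]
eef_rot: [-90.3, 0.3, -134.6]
ft_force: [0.6, -0.6, 0.2]
gripper_width: -0.0001
```

>>> apply_moves(
  commands=[
    [[0,-0.33,0],[-0.87,0,-0.18],255],
    [[0,-0.33,0],[-0.87,0,-0.14],255],
    [[0,-0.33,0],[-0.88,0,-0.1],255],
    [[0,-0.33,0],[-0.88,0,-0.06],255],
    [[0,-0.33,0],[-0.88,0,-0.02],255],
    [[0,-0.33,0],[-0.89,0,0.02],255],
    [[0,-0.33,0],[-0.88,0,0.06],255],
    [[0,-0.33,0],[-0.88,0,0.1],255],
  ],
)

```text
time_s: 2.15
position: [0.4804, -0.178, 0.3059]
eef_rot: [-90.4, 0.6, -111.4]
ft_force: [-0.6, -0.0, 0.4]
gripper_width: 0.0003
```

```bash
python3 -c "
from h import *
st();plan([0.60,-0.05,0.30],-93.7,10)"
```

```text
2.15 pos [ 0.4804 -0.178   0.3059] rot [ -90.36    0.63 -111.35] F [-0.59 -0.01  0.38] w 0.0003 q [-33.1  21.5  97.8   0.6  61.2 -12. ]
[[0.0, -0.22, -0.01], [-0.54, 0.02, 0.22]] 
[[0.0, -0.22, -0.01], [-0.54, 0.02, 0.23]] 
[[0.0, -0.22, -0.01], [-0.53, 0.02, 0.25]] 
[[0.0, -0.22, -0.01], [-0.52, 0.02, 0.26]] 
[[0.0, -0.22, -0.01], [-0.51, 0.02, 0.28]] 
[[0.0, -0.22, -0.01], [-0.5, 0.02, 0.3]] 
[[0.0, -0.22, -0.01], [-0.49, 0.02, 0.31]] 
[[0.0, -0.22, -0.01], [-0.49, 0.02, 0.33]] 
[[0.0, -0.22, -0.01], [-0.47, 0.03, 0.34]] 
[[0.0, -0.22, -0.01], [-0.47, 0.02, 0.36]]
```

```bash
python3 -c "
from h import *
snap('wrist','w1');st()"
```

```text
2.2 pos [ 0.4813 -0.1753  0.306 ] rot [ -90.36    0.79 -111.2 ] F [1.1  1.78 0.17] w 0.0002 q [-32.8  21.5  97.8   0.8  61.2 -12. ]
```

>>> apply_moves(
  commands=[
    [[0,-0.25,0],[-0.6,0.02,0.26],255],
    [[0,-0.25,0],[-0.6,0.02,0.28],255],
    [[0,-0.25,0],[-0.6,0.02,0.28],255],
    [[0,-0.25,0],[-0.6,0.02,0.3],255],
    [[0,-0.25,0],[-0.6,0.02,0.32],255],
    [[0,-0.25,0],[-0.55,0.02,0.35],255],
    [[0,-0.25,0],[-0.55,0.02,0.38],255],
    [[0,-0.25,0],[-0.5,0.02,0.4],255],
  ],
)

```text
time_s: 3.2
position: [0.5875, -0.043, 0.3034]
eef_rot: [-90.3, 1.0, -93.6]
ft_force: [-0.1, 0.3, -0.0]
gripper_width: 0.0002
```

```bash
python3 -c "
from h import *
st();plan([0.60,-0.05,0.30],-93.7,4); snap('wrist','w2');st()"
```

```text
3.2 pos [ 0.5875 -0.043   0.3034] rot [-90.32   0.96 -93.61] F [-0.06  0.35 -0.04] w 0.0002 q [-15.4  27.6  87.2   1.   65.7 -12.2]
[[0.01, 0.0, -0.03], [0.05, 0.03, 0.11]] 
[[0.01, 0.0, -0.03], [0.05, 0.03, 0.11]] 
[[0.01, 0.0, -0.03], [0.05, 0.02, 0.11]] 
[[0.01, 0.0, -0.03], [0.06, 0.03, 0.1]] 
3.25 pos [ 0.5892 -0.0416  0.3034] rot [-90.17   1.04 -93.51] F [1.94 1.04 0.98] w 0.0003 q [-15.2  27.7  87.1   1.1  65.6 -12.2]
```

View pics/w1.png

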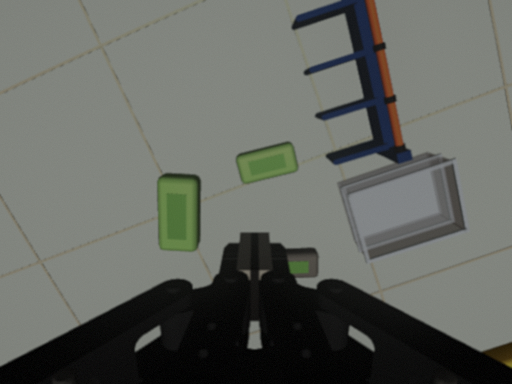

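View pics/w2.png

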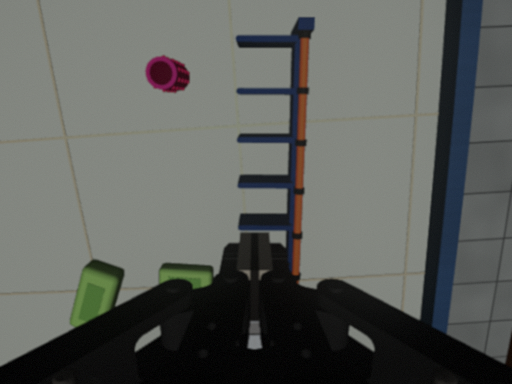

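w1 shows the soap at (267,162), with the big green bar and the grey one separate, and the trays clear of the soap. w2 shows the rack's +y half, with rail collars at (302,90), (301,142), (299,190) and (297,236), and the roller at (167,74).

```bash
python3 - <<'E'
from h import *
def comps(f,lo,hi,mn=60):
    im,c=load(f);hsv=cv2.cvtColor(im,cv2.COLOR_RGB2HSV);m=cv2.inRange(hsv,np.array(lo),np.array(hi))
    n,l,s,ce=cv2.connectedComponentsWithStats(m)
    return c,[(s[i],ce[i],(l==i).astype(np.uint8)) for i in range(1,n) if s[i,4]>mn]
C={}
for f in ['w1','w2']:
    c,L=comps(f,(3,130,70),(16,255,255));
    for s,ce,m in L:
        print(f,'rail',s.tolist(),np.round(ce,1),np.round(plane(c,ce,.062)[0],4))
a,c1=load('scene0');b,c2=load('side0')
# triangulate rail seg using all views
seg_s={1:(245.1,239.8),2:(227.3,229.3),3:(210.1,219.4),4:(193.5,209.7),5:(177.5,200.5)}
seg_d={1:(203.6,214),2:(207.8,200.9),3:(212,188.3),4:(215.4,177.6),5:(219,166.8)}
c,L=comps('w2',(3,130,70),(16,255,255)); L=[l for l in L if l[1][0]<330]; L.sort(key=lambda l:l[1][1])
for k,l in enumerate(L[:4],1):
    p,e=tri(c,[l[1]],c1,[seg_s[k]]);q,e2=tri(c,[l[1]],c2,[seg_d[k]]);print(k,'w2+scene',np.round(p,4),round(e,4),'w2+side',np.round(q,4),round(e2,4))
for f in ['w1','w2']:
    c,L=comps(f,(35,90,40),(60,255,255),200)
    for s,ce,m in L:
        r=cv2.minAreaRect(np.argwhere(m)[:,::-1].astype(np.float32)); bx=cv2.boxPoints(r)
        W=plane(c,bx,.015); print(f,'green',np.round(ce,1),s[4],np.round(plane(c,ce,.015)[0],4),'sides',[round(np.linalg.norm(W[i]-W[i-1]),4) for i in range(2)],'dirs',[np.round(np.degrees(np.arctan2(*(W[i]-W[i-1])[[1,0]])),1) for i in (0,1)])
c,L=comps('w1',(35,90,40),(60,255,255),200)
g=[l for l in L if abs(l[1][0]-267)<10][0]
print(tri(c,[g[1]],c1,[(194.2,164.7)]),tri(c,[g[1]],c2,[(265.7,173.1)]))
E
```

```text
w1 rail [366, 0, 17, 45, 366] [373.6  21.4] [ 0.6278 -0.0898  0.062 ]
w1 rail [377, 49, 16, 48, 368] [384.4  73. ] [ 0.6249 -0.1352  0.062 ]
w1 rail [387, 102, 16, 44, 326] [394.7 124. ] [ 0.6216 -0.1834  0.062 ]
w2 rail [299, 38, 10, 50, 372] [303.3  62.4] [0.6378 0.0562 0.062 ]
w2 rail [297, 94, 9, 46, 333] [301.4 116.6] [0.6347 0.0084 0.062 ]
w2 rail [295, 146, 9, 43, 300] [299.4 166.9] [ 0.6315 -0.0396  0.062 ]
w2 rail [294, 194, 8, 40, 264] [297.5 213.8] [ 0.6282 -0.088   0.062 ]
w2 rail [292, 239, 8, 36, 231] [295.8 256.5] [ 0.6251 -0.1356  0.062 ]
1 w2+scene [0.6379 0.0571 0.0586] 0.0015 w2+side [0.6368 0.0559 0.0651] 0.0011
2 w2+scene [0.6347 0.0088 0.0596] 0.0013 w2+side [0.6337 0.0085 0.0655] 0.001
3 w2+scene [ 0.6316 -0.0395  0.0594] 0.0015 w2+side [ 0.63   -0.0385  0.0678] 0.0015
4 w2+scene [ 0.6283 -0.0877  0.0596] 0.0021 w2+side [ 0.6275 -0.0869  0.0651] 0.0008
w1 green [266.7 162.6] 1634 [ 0.4927 -0.1832  0.015 ] sides [np.float64(0.0333), np.float64(0.0634)] dirs [np.float64(81.7), np.float64(-7.2)]
w1 green [178.2 212.1] 2971 [ 0.3746 -0.2006  0.015 ] sides [np.float64(0.0945), np.float64(0.0459)] dirs [np.float64(63.9), np.float64(-21.4)]
w1 green [298.  266.9] 229 [ 0.4822 -0.3197  0.015 ] sides [np.float64(0.0158), np.float64(0.0249)] dirs [np.float64(73.9), np.float64(-16.8)]
w2 green [ 94.3 293.4] 2052 [ 0.3731 -0.197   0.015 ] sides [np.float64(0.0496), np.float64(0.1021)] dirs [np.float64(159.6), np.float64(64.9)]
w2 green [187.2 274.8] 904 [ 0.4951 -0.1769  0.015 ] sides [np.float64(0.0659), np.float64(0.0318)] dirs [np.float64(173.3), np.float64(79.0)]
(array([ 0.49210606, -0.18266217,  0.01355647]), np.float64(0.0019584541519027973)) (array([ 0.49262429, -0.18323469,  0.01500327]), np.float64(8.633518630297704e-05))
```

```bash
python3 -c "
from h import *
plan([0.6378,0.0600,0.16],-93.7,8)"
```

```text
[[0.0, 0.0, -0.02], [-0.42, 0.6, 0.18]] 
[[0.0, 0.0, -0.02], [-0.43, 0.6, 0.18]] 
[[0.0, 0.0, -0.02], [-0.43, 0.6, 0.18]] 
[[0.0, 0.0, -0.02], [-0.43, 0.6, 0.18]] 
[[0.0, 0.0, -0.02], [-0.43, 0.6, 0.18]] 
[[0.0, 0.0, -0.02], [-0.43, 0.6, 0.17]] 
[[0.0, 0.0, -0.02], [-0.43, 0.6, 0.18]] 
[[0.0, 0.0, -0.02], [-0.44, 0.6, 0.17]]
```

>>> apply_moves(
  commands=[
    [[0,0,-0.02],[-0.45,0.6,0.18],255],
    [[0,0,-0.02],[-0.45,0.6,0.18],255],
    [[0,0,-0.02],[-0.45,0.6,0.18],255],
    [[0,0,-0.02],[-0.45,0.6,0.18],255],
    [[0,0,-0.02],[-0.45,0.6,0.18],255],
    [[0,0,-0.02],[-0.45,0.6,0.18],255],
    [[0,0,-0.02],[-0.4,0.5,0.18],255],
    [[0,0,0],[0,0,0],255],
  ],
)

```text
time_s: 4.25
position: [0.6338, 0.0568, 0.1694]
eef_rot: [-90.5, -0.2, -93.5]
ft_force: [-0.9, -0.1, -0.1]
gripper_width: -0.0001
```

```bash
python3 -c "
from h import *
st();plan([0.6378,0.0580,0.135],-93.7,6)"
```

```text
4.25 pos [0.6338 0.0568 0.1694] rot [-90.49  -0.18 -93.49] F [-0.86 -0.07 -0.08] w -0.0001 q [-4.9 40.7 86.1 -0.2 53.6 -1.2]
[[0.01, 0.0, 0.0], [-0.01, 0.19, 0.02]] 
[[0.01, 0.0, 0.0], [-0.01, 0.19, 0.02]] 
[[0.01, 0.0, 0.0], [-0.01, 0.19, 0.02]] 
[[0.01, 0.0, 0.0], [-0.01, 0.19, 0.03]] 
[[0.01, 0.0, 0.0], [-0.01, 0.19, 0.02]] 
[[0.01, 0.0, 0.0], [0.0, 0.2, 0.03]]
```

>>> apply_moves(
  commands=[
    [[0.01,0,0],[0,0.2,0.02],255],
    [[0.01,0,0],[0,0.2,0.02],255],
    [[0.01,0,0],[0,0.2,0.02],255],
    [[0.01,0,0],[0,0.2,0.02],255],
    [[0.01,0,0],[0,0.2,0.02],255],
    [[0,0,0],[0,0.15,0.02],255],
    [[0,0,0],[0,0.1,0],255],
    [[0,0,0],[0,0,0],255],
  ],
)

```text
time_s: 5.25
position: [0.6386, 0.0546, 0.1317]
eef_rot: [-89.8, -0.2, -93.6]
ft_force: [-1.3, 0.8, 1.2]
gripper_width: 0.0001
```

```bash
python3 -c "
from h import *
st();plan([0.6315,-0.0393,0.131],-93.7,16)"
```

```text
5.25 pos [0.6386 0.0546 0.1317] rot [-89.84  -0.22 -93.6 ] F [-1.27  0.77  1.18] w 0.0001 q [-5.  43.9 86.7 -0.3 49.2 -1.2]
[[0.0, 0.0, 0.0], [0.2, 0.0, 0.0]] 
[[0.0, 0.0, 0.0], [0.2, 0.0, 0.0]] 
[[0.0, 0.0, 0.0], [0.2, 0.0, 0.0]] 
[[0.0, 0.0, 0.0], [0.2, 0.0, 0.0]] 
[[0.0, 0.0, 0.0], [0.19, 0.0, 0.0]] 
[[0.0, 0.0, 0.0], [0.2, 0.0, 0.0]] 
[[0.0, 0.0, 0.0], [0.19, 0.0, 0.0]] 
[[0.0, 0.0, 0.0], [0.2, 0.0, 0.0]] 
[[0.0, 0.0, 0.0], [0.19, 0.0, 0.0]] 
[[0.0, 0.0, 0.0], [0.2, 0.01, -0.01]] 
[[0.0, 0.0, 0.0], [0.19, 0.0, 0.0]] 
[[0.0, 0.0, 0.0], [0.2, 0.01, -0.01]] 
[[0.0, 0.0, 0.0], [0.19, 0.0, 0.0]] 
[[0.0, 0.0, 0.0], [0.2, 0.01, -0.01]] 
[[0.0, 0.0, 0.0], [0.19, 0.0, 0.0]] 
[[0.0, 0.0, 0.0], [0.2, 0.01, -0.01]]
```

>>> apply_moves(
  commands=[
    [[0,0,0],[0,0.07,0],255],
    [[0,0,0],[0,0.05,0],255],
    [[0,0,0],[0,0,0],255],
  ],
)

```text
time_s: 5.62
position: [0.6386, 0.0546, 0.1288]
eef_rot: [-89.8, -0.2, -93.6]
ft_force: [-1.6, -0.0, 2.1]
gripper_width: -0.0001
```

```bash
python3 -c "
from h import *
st(); snap('side','s1'); st(); snap('scene','c1'); st()
im,c=load('s1'); cv2.imwrite('pics/s1z.png',cv2.resize(im[130:290,150:300,::-1],None,fx=4,fy=4))"
```

```text
5.625 pos [0.6386 0.0546 0.1288] rot [-89.82  -0.23 -93.59] F [-1.57 -0.02  2.08] w -0.0001 q [-5.  44.2 86.8 -0.3 48.8 -1.2]
5.675 pos [0.6386 0.0547 0.1289] rot [-89.81  -0.23 -93.59] F [-1.54  0.13  2.83] w -0.0002 q [-5.  44.2 86.8 -0.3 48.8 -1.2]
5.725 pos [0.6386 0.0546 0.1288] rot [-89.82  -0.23 -93.59] F [-1.15  0.21  2.47] w -0.0001 q [-5.  44.2 86.8 -0.3 48.8 -1.2]
```

View pics/s1z.png

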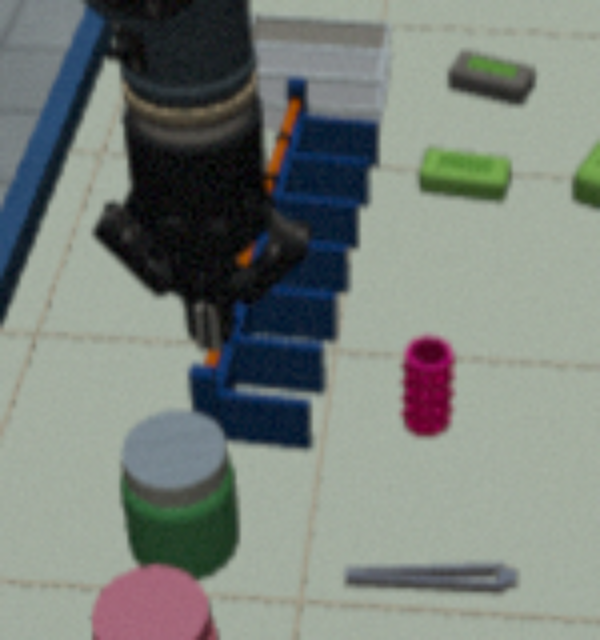

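The side view shows the fingertips on the rail behind the first gap with about 2.5 N of upward force, so the rail is pressed. I'll slide along it now.

>>> apply_moves(
  commands=[
    [[0,0,0],[0.2,0,0],255],
    [[0,0,0],[0.2,0,0],255],
    [[0,0,0],[0.2,0,0],255],
    [[0,0,0],[0.2,0,0],255],
    [[0,0,0],[0.2,0,0],255],
    [[0,0,0],[0.2,0,0],255],
    [[0,0,0],[0.2,0,0],255],
    [[0,0,0],[0.2,0,0],255],
  ],
)

```text
time_s: 6.72
position: [0.6363, 0.0043, 0.1295]
eef_rot: [-89.7, -0.1, -93.6]
ft_force: [-0.6, 1.9, 2.7]
gripper_width: 0.0001
```

>>> apply_moves(
  commands=[
    [[0,0,0],[0.2,0.01,-0.02],255],
    [[0,0,0],[0.2,0.01,-0.02],255],
    [[0,0,0],[0.2,0.01,-0.02],255],
    [[0,0,0],[0.2,0.01,-0.02],255],
    [[0,0,0],[0.2,0,0],255],
    [[0,0,0],[0.2,0,0],255],
    [[0,0,0],[0.1,0,0],255],
    [[0,0,0],[0,0,0],255],
  ],
)

```text
time_s: 7.72
position: [0.6311, -0.0377, 0.1284]
eef_rot: [-89.6, -0.1, -93.7]
ft_force: [1.7, 1.5, 2.9]
gripper_width: -0.0001
```

```bash
python3 -c "
from h import *
st(); snap('side','s2'); st()
im,c=load('s2'); cv2.imwrite('pics/s2z.png',cv2.resize(im[110:270,150:300,::-1],None,fx=4,fy=4))"
```

```text
7.725 pos [ 0.6311 -0.0377  0.1284] rot [-89.65  -0.12 -93.67] F [1.7  1.46 2.9 ] w -0.0001 q [-13.5  43.7  88.3  -0.1  47.6  -9.8]
7.775 pos [ 0.6311 -0.0376  0.1284] rot [-89.64  -0.13 -93.66] F [-0.87  1.2   2.6 ] w 0.0003 q [-13.5  43.7  88.3  -0.1  47.6  -9.8]
```

View pics/s2z.png

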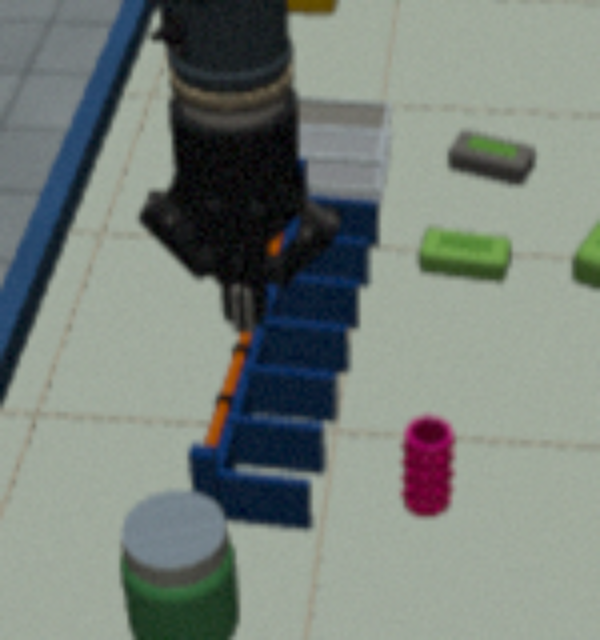

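```bash
python3 -c "
from h import *
plan([0.631,-0.0377,0.19],-93.7,3);plan([0.491,-0.226,0.19],-93.7,9)
im,c=load('w1'); print(plane(c,[(340,185),(440,155),(465,230),(370,262)],.055))"
```

```text
[[-0.01, 0.0, 0.01], [0.0, -0.68, 0.0]] 
[[-0.01, 0.0, 0.01], [0.0, -0.69, 0.0]] 
[[-0.01, 0.0, 0.01], [0.0, -0.68, 0.01]] 
[[0.0, 0.0, 0.0], [0.73, -0.23, -0.47]] 
[[0.0, 0.0, 0.0], [0.73, -0.23, -0.47]] 
[[0.0, 0.0, 0.0], [0.73, -0.23, -0.47]] 
[[0.0, 0.0, 0.0], [0.73, -0.23, -0.47]] 
[[0.0, 0.0, 0.0], [0.73, -0.23, -0.47]] 
[[0.0, 0.0, 0.0], [0.73, -0.23, -0.47]] 
[[0.0, 0.0, 0.0], [0.73, -0.23, -0.48]] 
[[0.0, 0.0, 0.0], [0.73, -0.23, -0.47]] 
[[0.0, 0.0, 0.0], [0.73, -0.22, -0.48]] 
[[ 0.55586103 -0.22433268  0.055     ]
 [ 0.65903954 -0.23115311  0.055     ]
 [ 0.66674263 -0.32124244  0.055     ]
 [ 0.56067945 -0.32014604  0.055     ]]
```

>>> apply_moves(
  commands=[
    [[0,0,0],[0,-0.7,0],255],
    [[0,0,0],[0,-0.7,0],255],
    [[0,0,0],[0,-0.7,0],255],
    [[0,0,0],[0.75,0,-0.5],165],
    [[0,0,0],[0.75,0,-0.5],165],
    [[0,0,0],[0.75,0,-0.5],165],
    [[0,0,0],[0.75,0,-0.5],165],
    [[0,0,0],[0.75,0,-0.5],165],
  ],
)

```text
time_s: 8.78
position: [0.5453, -0.1482, 0.1896]
eef_rot: [-90.1, -0.5, -93.1]
ft_force: [0.6, -0.6, -0.0]
gripper_width: 0.0302
```

```bash
python3 -c "
from h import *
st();plan([0.491,-0.226,0.16],-93.7,4)"
```

```text
8.775 pos [ 0.5453 -0.1482  0.1896] rot [-90.09  -0.48 -93.13] F [ 0.56 -0.58 -0.03] w 0.0302 q [-26.3  34.7  96.5  -0.6  48.7 -22.8]
[[0.0, 0.02, 0.01], [0.67, 0.25, -0.42]] 
[[0.0, 0.02, 0.01], [0.67, 0.25, -0.41]] 
[[0.0, 0.02, 0.01], [0.67, 0.25, -0.41]] 
[[0.0, 0.02, 0.01], [0.68, 0.26, -0.41]]
```

>>> apply_moves(
  commands=[
    [[0,0.02,0.02],[0.67,0.1,-0.42],165],
    [[0,0.02,0.02],[0.67,0.1,-0.42],165],
    [[0,0.02,0.02],[0.67,0.1,-0.42],165],
    [[0,0.02,0],[0.6,0.1,-0.4],165],
    [[0,0,0],[0,0,0],165],
    [[0,0,0],[0,0,0],165],
  ],
)

```text
time_s: 9.52
position: [0.4864, -0.2273, 0.1754]
eef_rot: [-90.5, -0.1, -93.8]
ft_force: [-0.8, 0.3, -0.2]
gripper_width: 0.0303
```

```bash
python3 -c "
from h import *
st();snap('wrist','w3');snap('side','s3');snap('scene','c3');plan([0.491,-0.226,0.079],-93.7,6)
im,c=load('s3'); cv2.imwrite('pics/s3z.png',cv2.resize(im[90:250,150:350,::-1],None,fx=4,fy=4))
"
```

```text
9.525 pos [ 0.4864 -0.2273  0.1754] rot [-9.046e+01 -6.000e-02 -9.376e+01] F [-0.82  0.33 -0.18] w 0.0303 q [-36.9  34.5 100.9  -0.4  44.9 -32.8]
[[0.01, 0.0, 0.0], [-0.01, 0.54, 0.03]] 
[[0.01, 0.0, 0.0], [-0.01, 0.54, 0.03]] 
[[0.01, 0.0, 0.0], [-0.01, 0.53, 0.02]] 
[[0.01, 0.0, 0.0], [-0.01, 0.54, 0.02]] 
[[0.01, 0.0, 0.0], [0.0, 0.53, 0.03]] 
[[0.01, 0.0, 0.0], [-0.01, 0.54, 0.02]]
```

View pics/w3.png

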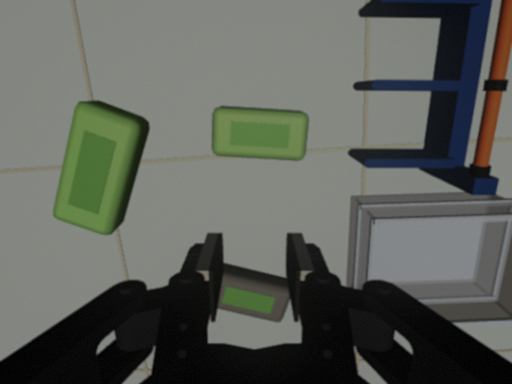

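View pics/s3z.png

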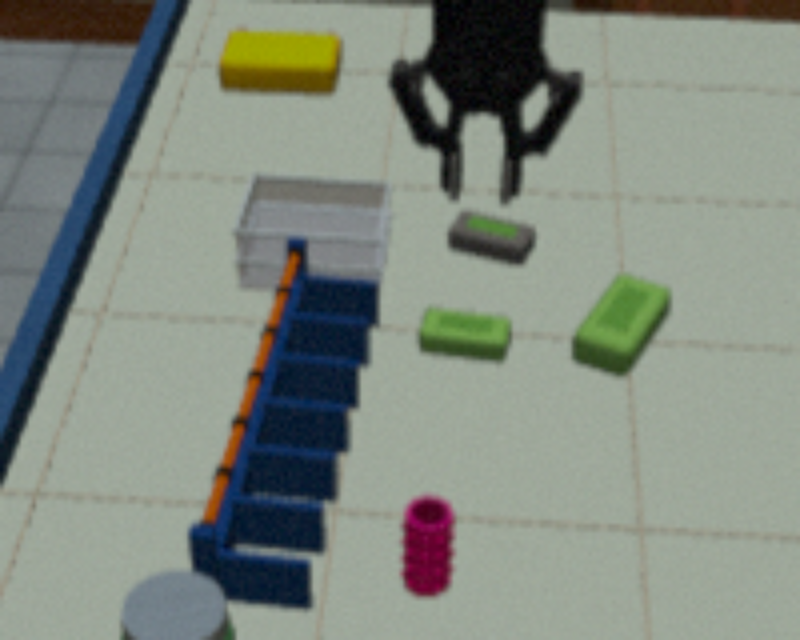

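w3 shows the soap at (260,133), clear of the fingertips, with the grey bar behind them at (250,292). The dividers and trays at the right are clear too.

```bash
cat >> h.py <<'E'
def soap(f,z=.015,mn=200):
    im,c=load(f);hsv=cv2.cvtColor(im,cv2.COLOR_RGB2HSV);m=cv2.inRange(hsv,np.array((35,90,40)),np.array((60,255,255)))
    n,l,s,ce=cv2.connectedComponentsWithStats(m)
    for i in range(1,n):
        if s[i,4]<mn: continue
        r=cv2.minAreaRect(np.argwhere(l==i)[:,::-1].astype(np.float32)); W=plane(c,cv2.boxPoints(r),z)
        d=[W[1]-W[0],W[2]-W[1]]; L=[np.linalg.norm(x) for x in d]; a=d[int(np.argmax(L))]; a=a*np.sign(a[0])
        print(f,np.round(ce[i],1),s[i].tolist(),'P',np.round(plane(c,ce[i],z)[0],4),'size',np.round(L,4),'yaw',round(np.degrees(np.arctan2(a[1],a[0])),1))
E
python3 -c "
from h import *
soap('w3')"
```

```text
w3 [ 96.7 166.8] [54, 102, 88, 132, 8122] P [ 0.3725 -0.1997  0.015 ] size [0.0977 0.0478] yaw 62.8
w3 [259.1 132.9] [213, 107, 95, 53, 4377] P [ 0.4924 -0.1832  0.015 ] size [0.0334 0.0647] yaw -7.0
w3 [247.8 299.5] [222, 286, 53, 28, 874] P [ 0.4746 -0.3183  0.015 ] size [0.0166 0.0414] yaw -18.5
```

>>> apply_moves(
  commands=[
    [[0,0,0],[0.02,0.54,0.03],165],
    [[0,0,0],[0.02,0.54,0.03],165],
    [[0,0,0],[0.02,0.54,0.03],165],
    [[0,0,0],[0,0.5,0.03],165],
    [[0,0,0],[0,0.45,0.03],165],
    [[0,0,0],[0,0.2,0.03],165],
    [[0,0,0],[0,0,0],165],
  ],
)

```text
time_s: 10.55
position: [0.492, -0.2279, 0.0851]
eef_rot: [-90.5, 0.0, -93.6]
ft_force: [1.4, -0.1, -0.2]
gripper_width: 0.0302
```

```bash
python3 -c "
from h import *
st();plan([0.4910,-0.227,0.079],-93.7,2)"
```

```text
10.55 pos [ 0.492  -0.2279  0.0851] rot [-9.054e+01  1.000e-02 -9.357e+01] F [ 1.42 -0.09 -0.17] w 0.0302 q [-36.5  43.9 102.   -0.5  34.5 -32.5]
[[0.03, 0.01, 0.0], [-0.01, 0.1, -0.02]] 
[[0.03, 0.01, 0.0], [-0.02, 0.1, -0.01]]
```

>>> apply_moves(
  commands=[
    [[0.03,0.01,0],[0,0.12,0],165],
    [[0.03,0.01,0],[0,0.1,0],165],
    [[0,0,0],[-0.3,0,0],165],
    [[0,0,0],[-0.3,0,0],165],
    [[0,0,0],[-0.3,0,0],165],
    [[0,0,0],[-0.3,0,0],165],
    [[0,0,0],[-0.3,0,0],165],
    [[0,0,0],[-0.3,0,0],165],
  ],
)

```text
time_s: 11.55
position: [0.4965, -0.1708, 0.0797]
eef_rot: [-89.8, -0.1, -93.7]
ft_force: [0.7, -0.5, -0.7]
gripper_width: 0.0301
```

```bash
python3 -c "
from h import *
st();snap('wrist','w4');soap('w4');st();plan([0.5005,-0.0589,0.079],-93.7,12)"
```

```text
11.55 pos [ 0.4965 -0.1708  0.0797] rot [-89.85  -0.11 -93.75] F [ 0.71 -0.53 -0.69] w 0.0301 q [-31.2  43.9 105.   -0.   31.  -27.4]
w4 [242.5 197.9] [165, 159, 156, 80, 11809] P [ 0.4942 -0.143   0.015 ] size [0.0654 0.0365] yaw -3.9
w4 [ 26.6 299.4] [0, 246, 65, 115, 5181] P [ 0.3845 -0.1881  0.015 ] size [0.0306 0.067 ] yaw 76.0
11.6 pos [ 0.4961 -0.1695  0.0797] rot [-8.992e+01 -5.000e-02 -9.370e+01] F [-0.75  0.48  0.34] w 0.03 q [-31.1  43.9 105.   -0.   31.  -27.4]
[[0.0, 0.0, 0.0], [-0.31, 0.0, -0.01]] 
[[0.0, 0.0, 0.0], [-0.31, 0.0, -0.01]] 
[[0.0, 0.0, 0.0], [-0.31, 0.0, -0.01]] 
[[0.0, 0.0, 0.0], [-0.31, 0.0, -0.01]] 
[[0.0, 0.0, 0.0], [-0.31, 0.0, -0.01]] 
[[0.0, 0.0, 0.0], [-0.31, 0.0, -0.01]] 
[[0.0, 0.0, 0.0], [-0.3, 0.0, -0.01]] 
[[0.0, 0.0, 0.0], [-0.31, 0.0, 0.0]] 
[[0.0, 0.0, 0.0], [-0.3, 0.0, -0.01]] 
[[0.0, 0.0, 0.0], [-0.31, 0.01, 0.0]] 
[[0.0, 0.0, 0.0], [-0.3, 0.0, -0.01]] 
[[0.0, 0.0, 0.0], [-0.31, 0.01, 0.0]]
```

View pics/w4.png

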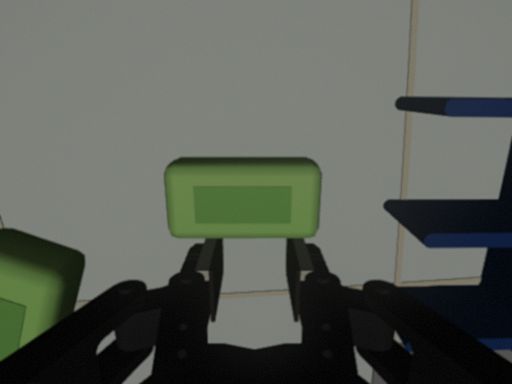

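w4 shows the soap square against both fingertips at (242,198), yaw -3.9, which matches the rack. I'll keep pushing.

>>> apply_moves(
  commands=[
    [[0,0,0],[-0.3,0,0],165],
    [[0,0,0],[-0.3,0,0],165],
    [[0,0,0],[-0.3,0,0],165],
    [[0,0,0],[-0.3,0,0],165],
    [[0,0,0],[-0.3,0,0],165],
    [[0,0,0],[-0.3,0,0],165],
    [[0,0,0],[-0.3,0,0],165],
    [[0,0,0],[-0.3,0,0],165],
  ],
)

```text
time_s: 12.6
position: [0.5014, -0.0933, 0.0797]
eef_rot: [-89.9, -0.1, -93.7]
ft_force: [1.2, -0.7, -0.2]
gripper_width: 0.0301
```

```bash
python3 -c "
from h import *
st();plan([0.5005,-0.0589,0.079],-93.7,3)"
```

```text
12.6 pos [ 0.5014 -0.0933  0.0797] rot [-8.986e+01 -8.000e-02 -9.373e+01] F [ 1.23 -0.69 -0.16] w 0.0301 q [-2.310e+01  4.340e+01  1.072e+02 -1.000e-01  2.920e+01 -1.930e+01]
[[-0.01, 0.0, 0.0], [-0.38, 0.01, -0.03]] 
[[-0.01, 0.0, 0.0], [-0.38, 0.01, -0.04]] 
[[-0.01, 0.0, 0.0], [-0.38, 0.0, -0.03]]
```

>>> apply_moves(
  commands=[
    [[0,0,0],[-0.3,0,0],165],
    [[0,0,0],[-0.3,0,0],165],
    [[0,0,0],[-0.25,0,0],165],
    [[0,0,0],[-0.1,0,0],165],
    [[0,0,0],[0,0,0],165],
  ],
)

```text
time_s: 13.22
position: [0.5033, -0.062, 0.0797]
eef_rot: [-89.9, -0.1, -93.7]
ft_force: [-0.8, 0.6, 0.5]
gripper_width: 0.0301
```

```bash
python3 -c "
from h import *
st();snap('wrist','w5');soap('w5');snap('scene','c5');snap('side','s5');soap('c5');soap('s5')
im,c=load('w5');print(np.round(proj(c,[[0.5926,-0.0368,0],[0.5926,-0.0368,0.04]]),1))"
```

```text
13.225 pos [ 0.5033 -0.062   0.0797] rot [-8.988e+01 -8.000e-02 -9.366e+01] F [-0.82  0.6   0.53] w 0.0301 q [-1.960e+01  4.340e+01  1.076e+02 -1.000e-01  2.890e+01 -1.590e+01]
w5 [243.5 197.6] [166, 158, 156, 81, 11787] P [ 0.5014 -0.0341  0.015 ] size [0.0369 0.0653] yaw -3.8
c5 [241.4 190.6] [231, 180, 22, 23, 294] P [ 0.503 -0.032  0.015] size [0.0692 0.0378] yaw -1.6
s5 [304.8 170.6] [294, 159, 23, 24, 356] P [ 0.3764 -0.2056  0.015 ] size [0.1251 0.0552] yaw 68.4
s5 [260.3 206.8] [249, 199, 24, 16, 288] P [ 0.5016 -0.0355  0.015 ] size [0.051  0.0643] yaw -4.2
[[433.5 181.4]
 [490.2 209.9]]
```

View pics/w5.png

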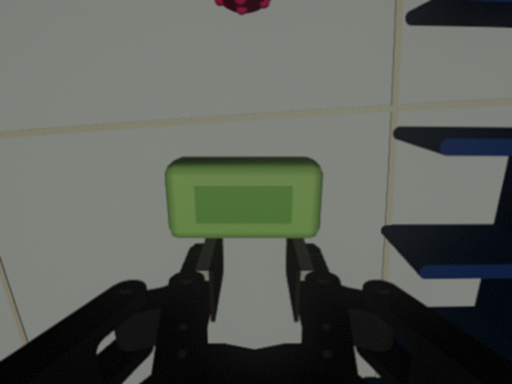

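```bash
python3 -c "
from h import *
im,c=load('w5');
cv2.imwrite('pics/w5z.png',np.clip(cv2.resize(im[100:300,360:512,::-1],None,fx=4,fy=4).astype(float)*2,0,255).astype(np.uint8)[:800,:600])
t=plane(c,[(443,147),(422,271)],.04);b=plane(c,[(396,132),(385,232)],0.0)
print(t,t.mean(0),b,b.mean(0))
g=np.array([0.5926,-0.0368]);x=np.array([.9979,-.0645]);y=np.array([.0645,.9979])
for p in (t,b): print([((q[:2]-g)@x,(q[:2]-g)@y) for q in p])
print('soap',(np.array([.5014,-.0341])-g)@y)"
```

```text
[[ 0.57253677 -0.01235348  0.04      ]
 [ 0.5692521  -0.06032476  0.04      ]] [ 0.57089443 -0.03633912  0.04      ] [[ 0.57294683 -0.0119427   0.        ]
 [ 0.57028643 -0.06177741  0.        ]] [ 0.57161663 -0.03686005  0.        ]
[(np.float64(-0.021597898129534585), np.float64(0.023101105648329557)), (np.float64(-0.02178152657791933), np.float64(-0.024981293195078715))]
[(np.float64(-0.02121519478764666), np.float64(0.023537470761532658)), (np.float64(-0.020655670547456748), np.float64(-0.02636418254634282))]
soap -0.003188070000000003
```

View pics/w5z.png

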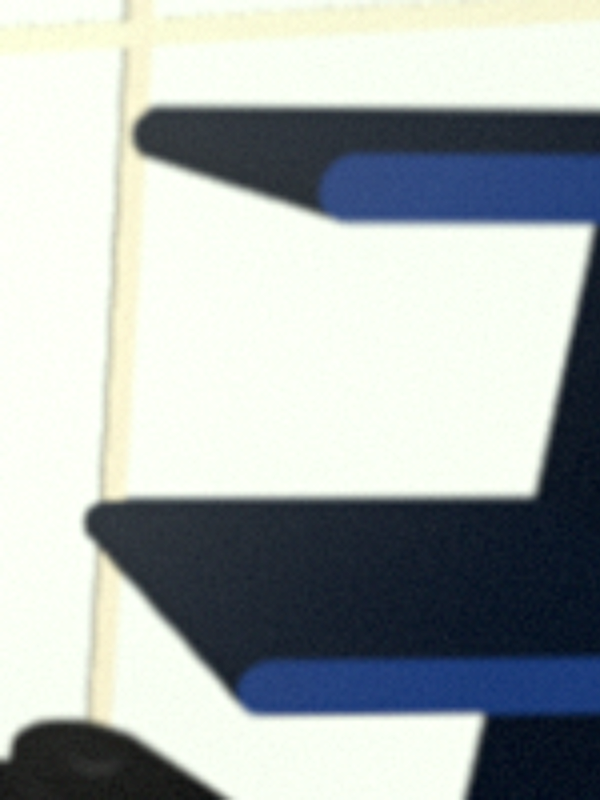

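The divider fronts put the gap's centre line about 2 mm further +y than the soap, so I'll give it a small nudge, back off and lift.

>>> apply_moves(
  commands=[
    [[0,0,0],[-0.07,0,0],165],
    [[0,0,0],[0,0,0],165],
    [[0,0,0],[0,0,0],165],
  ],
)

```text
time_s: 13.75
position: [0.5035, -0.0608, 0.0796]
eef_rot: [-89.9, -0.1, -93.8]
ft_force: [-0.1, -0.4, -0.2]
gripper_width: 0.0304
```

```bash
python3 -c "
from h import *
st();snap('wrist','w6');soap('w6')
g=np.array([0.5926,-0.0368]);y=np.array([.0645,.9979]);p=np.array(robot.read_state()['position'])[:2];print((p-g)@y+.028)"
```

```text
13.75 pos [ 0.5035 -0.0608  0.0796] rot [-8.987e+01 -8.000e-02 -9.375e+01] F [-0.1  -0.43 -0.21] w 0.0304 q [-1.950e+01  4.340e+01  1.076e+02 -1.000e-01  2.890e+01 -1.570e+01]
w6 [243.1 197.1] [165, 158, 156, 81, 11857] P [ 0.5015 -0.0326  0.015 ] size [0.0653 0.0369] yaw -3.9
-0.0016343702628835687
```

>>> apply_moves(
  commands=[
    [[0,0,0],[0.4,0,0],165],
    [[0,0,0],[0.4,0,0],165],
    [[0,0,0],[0.2,-0.6,0],165],
    [[0,0,0],[0,-0.8,0],225],
    [[0,0,0],[0,-0.8,0],225],
    [[0,0,0],[0,-0.6,0],225],
    [[0,0,0],[0,0,0],225],
  ],
)

```text
time_s: 14.68
position: [0.501, -0.0974, 0.1656]
eef_rot: [-89.9, -0.1, -94.0]
ft_force: [-0.5, -0.1, 0.3]
gripper_width: 0.0101
```

```bash
python3 -c "
from h import *
st();soap('w6');snap('wrist','w7');soap('w7');plan([0.4420,-0.0287,0.16],176.3,12)"
```

```text
14.675 pos [ 0.501  -0.0974  0.1656] rot [-89.87  -0.11 -94.01] F [-0.49 -0.1   0.3 ] w 0.0101 q [-2.350e+01  3.410e+01  1.053e+02 -1.000e-01  4.040e+01 -1.950e+01]
w6 [243.1 197.1] [165, 158, 156, 81, 11857] P [ 0.5015 -0.0326  0.015 ] size [0.0653 0.0369] yaw -3.9
w7 [246.3 103.4] [196, 78, 101, 52, 5124] P [ 0.5017 -0.0326  0.015 ] size [0.0643 0.0326] yaw -4.1
w7 [103.9 293.5] [78, 273, 62, 49, 1374] P [ 0.3784 -0.1685  0.015 ] size [0.0623 0.0255] yaw 27.7
[[0.0, 0.93, 0.0], [-0.18, 0.01, -0.18]] 
[[0.0, 0.93, 0.0], [-0.15, 0.01, -0.2]] 
[[0.0, 0.93, 0.0], [-0.13, 0.01, -0.21]] 
[[0.0, 0.93, 0.0], [-0.1, 0.01, -0.23]] 
[[0.0, 0.93, 0.0], [-0.07, 0.01, -0.24]] 
[[0.0, 0.93, 0.0], [-0.04, 0.02, -0.25]] 
[[0.0, 0.93, 0.0], [0.0, 0.01, -0.25]] 
[[0.0, 0.93, 0.0], [0.03, 0.02, -0.25]] 
[[0.0, 0.93, 0.0], [0.06, 0.01, -0.24]] 
[[0.0, 0.93, 0.0], [0.09, 0.02, -0.23]] 
[[0.0, 0.93, 0.0], [0.12, 0.01, -0.22]] 
[[0.0, 0.93, 0.0], [0.15, 0.02, -0.2]]
```

>>> apply_moves(
  commands=[
    [[0,0.95,0],[-0.18,0,-0.18],225],
    [[0,0.95,0],[-0.15,0,-0.2],225],
    [[0,0.95,0],[-0.13,0,-0.21],225],
    [[0,0.95,0],[-0.1,0,-0.23],225],
    [[0,0.95,0],[-0.07,0,-0.24],225],
    [[0,0.95,0],[-0.04,0,-0.25],225],
    [[0,0.95,0],[0,0,-0.25],225],
    [[0,0.95,0],[0.03,0,-0.25],225],
  ],
)

```text
time_s: 15.72
position: [0.458, -0.0512, 0.1569]
eef_rot: [-90.5, -0.6, -157.0]
ft_force: [-0.6, 0.0, 0.2]
gripper_width: 0.0103
```

```bash
python3 -c "
from h import *
st();plan([0.4420,-0.0287,0.16],176.3,4)"
```

```text
15.725 pos [ 0.458  -0.0512  0.1569] rot [ -90.48   -0.59 -157.05] F [-0.57  0.01  0.22] w 0.0103 q [-2.030e+01  3.300e+01  1.122e+02 -1.000e-01  3.560e+01  4.680e+01]
[[0.01, 0.83, 0.02], [0.05, -0.02, -0.22]] 
[[0.01, 0.83, 0.02], [0.08, -0.02, -0.22]] 
[[0.01, 0.83, 0.02], [0.1, -0.03, -0.21]] 
[[0.01, 0.83, 0.02], [0.12, -0.03, -0.19]]
```

>>> apply_moves(
  commands=[
    [[0.01,0.83,0.02],[0.05,0,-0.22],225],
    [[0.01,0.83,0.02],[0.08,0,-0.22],225],
    [[0.01,0.83,0.02],[0.1,0,-0.21],225],
    [[0.01,0.6,0.02],[0.12,0,-0.19],225],
    [[0,0,0],[0,0,0],225],
  ],
)

```text
time_s: 16.35
position: [0.4387, -0.0284, 0.1523]
eef_rot: [-90.2, -0.6, 177.4]
ft_force: [0.3, -0.6, 0.1]
gripper_width: 0.0099
```

```bash
python3 -c "
from h import *
st();snap('wrist','w8');soap('w8');plan([0.4420,-0.0287,0.079],176.3,4)"
```

```text
16.35 pos [ 0.4387 -0.0284  0.1523] rot [-90.16  -0.62 177.36] F [ 0.31 -0.57  0.1 ] w 0.0099 q [-18.3  32.7 115.4  -0.   32.6  74.3]
w8 [256.5 104.2] [230, 50, 56, 111, 5832] P [ 0.5035 -0.0331  0.015 ] size [0.0324 0.0661] yaw -1.2
w8 [478.6 273.3] [434, 233, 78, 84, 4376] P [ 0.377  -0.1903  0.015 ] size [0.0492 0.0688] yaw 66.9
[[0.0, 0.03, 0.02], [-0.03, 0.61, 0.0]] 
[[0.0, 0.03, 0.02], [-0.03, 0.61, 0.0]] 
[[0.0, 0.03, 0.02], [-0.03, 0.61, 0.0]] 
[[0.0, 0.03, 0.02], [-0.02, 0.62, 0.0]]
```

View pics/w8.png

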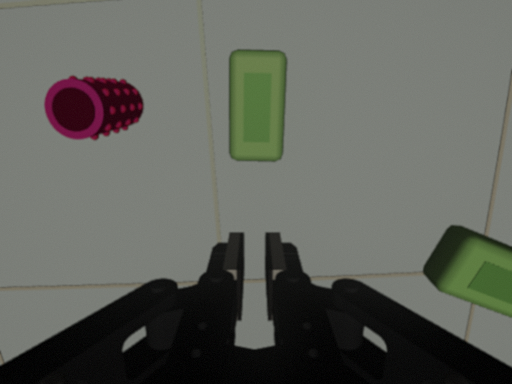

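w8 shows the soap straight ahead of the fingertips at (256,104), with the roller at (93,106) well to the side. I'll descend and push.

>>> apply_moves(
  commands=[
    [[0,0.04,0.02],[-0.02,0.61,0],225],
    [[0,0.04,0.02],[-0.02,0.61,0],225],
    [[0,0.04,0.02],[-0.02,0.61,0],225],
    [[0,0.03,0.02],[0,0.5,0],225],
    [[0,0,0],[0,0.15,0],225],
    [[0,0,0],[0,0,0],225],
  ],
)

```text
time_s: 17.15
position: [0.4432, -0.0312, 0.0743]
eef_rot: [-90.1, 0.2, 176.5]
ft_force: [-0.5, -1.0, -0.4]
gripper_width: 0.0102
```

```bash
python3 -c "
from h import *
st();plan([0.5487,-0.0350,0.079],176.3,12)"
```

```text
17.15 pos [ 0.4432 -0.0312  0.0743] rot [-90.09   0.23 176.45] F [-0.46 -1.04 -0.35] w 0.0102 q [-18.6  42.8 116.8   0.4  20.2  74.6]
[[0.0, 0.0, 0.0], [-0.29, -0.01, -0.01]] 
[[0.0, 0.0, 0.0], [-0.29, -0.01, -0.01]] 
[[0.0, 0.0, 0.0], [-0.29, -0.01, -0.01]] 
[[0.0, 0.0, 0.0], [-0.29, -0.01, -0.01]] 
[[0.0, 0.0, 0.0], [-0.29, -0.01, -0.01]] 
[[0.0, 0.0, 0.0], [-0.3, -0.01, -0.01]] 
[[0.0, 0.0, 0.0], [-0.29, -0.01, -0.01]] 
[[0.0, 0.0, 0.0], [-0.3, -0.01, 0.0]] 
[[0.0, 0.0, 0.0], [-0.29, -0.02, -0.01]] 
[[0.0, 0.0, 0.0], [-0.3, -0.01, 0.0]] 
[[0.0, 0.0, 0.0], [-0.29, -0.02, -0.01]] 
[[0.0, 0.0, 0.0], [-0.3, -0.01, 0.0]]
```

>>> apply_moves(
  commands=[
    [[0,0,0],[0,-0.15,-0.08],225],
    [[0,0,0],[-0.2,0,0],225],
    [[0,0,0],[-0.3,0,0],225],
    [[0,0,0],[-0.3,0,0],225],
    [[0,0,0],[-0.3,0,0],225],
    [[0,0,0],[-0.3,0,0],225],
    [[0,0,0],[-0.2,0,0],225],
  ],
)

```text
time_s: 18.02
position: [0.4957, -0.032, 0.0811]
eef_rot: [-90.0, 0.4, 176.5]
ft_force: [-0.6, 0.3, 0.1]
gripper_width: 0.0102
```

```bash
python3 -c "
from h import *
st();snap('wrist','w9');soap('w9');st();plan([0.5487,-0.0350,0.079],176.3,6)"
```

```text
18.025 pos [ 0.4957 -0.032   0.0811] rot [-90.04   0.44 176.52] F [-0.61  0.31  0.09] w 0.0102 q [-16.7  42.9 109.2   0.3  27.4  76.5]
w9 [253.8 157.6] [212, 82, 84, 156, 12023] P [ 0.5429 -0.0354  0.015 ] size [0.0333 0.0676] yaw -1.6
18.075 pos [ 0.4967 -0.0322  0.0812] rot [-90.02   0.54 176.51] F [-0.05 -0.45 -0.69] w 0.0099 q [-16.7  42.9 109.2   0.3  27.4  76.5]
[[0.0, 0.0, -0.01], [-0.29, 0.01, 0.0]] 
[[0.0, 0.0, -0.01], [-0.29, 0.02, 0.0]] 
[[0.0, 0.0, -0.01], [-0.29, 0.01, 0.0]] 
[[0.0, 0.0, -0.01], [-0.29, 0.01, 0.0]] 
[[0.0, 0.0, -0.01], [-0.29, 0.02, -0.01]] 
[[0.0, 0.0, -0.01], [-0.29, 0.01, 0.0]]
```

View pics/w9.png

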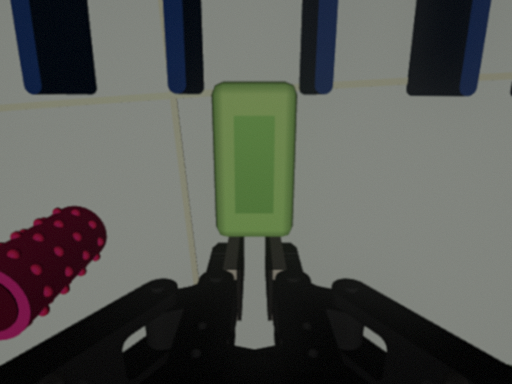

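w9 shows the soap's front, columns 212–296, centred between the third gap's dividers, whose base inner edges are at 203 and 301. I'll push on.

>>> apply_moves(
  commands=[
    [[0,0,0],[-0.3,0,0],225],
    [[0,0,0],[-0.3,0,0],225],
    [[0,0,0],[-0.3,0,0],225],
    [[0,0,0],[-0.2,0,0],225],
    [[0,0,0],[-0.15,0,0],225],
  ],
)

```text
time_s: 18.7
position: [0.536, -0.0345, 0.0812]
eef_rot: [-90.0, 0.4, 176.5]
ft_force: [-0.2, -0.1, -0.1]
gripper_width: 0.0096
```

```bash
python3 -c "
from h import *
st();snap('wrist','w10');soap('w10');st();plan([0.5487,-0.0350,0.079],176.3,3)"
```

```text
18.7 pos [ 0.536  -0.0345  0.0812] rot [-90.04   0.44 176.51] F [-0.19 -0.06 -0.09] w 0.0096 q [-15.7  44.1 103.4   0.2  32.2  77.6]
w10 [254.1 157.6] [213, 83, 83, 155, 12003] P [ 0.5831 -0.038   0.015 ] size [0.033  0.0673] yaw -1.6
18.75 pos [ 0.5368 -0.0347  0.0813] rot [-90.02   0.54 176.5 ] F [ 0.69  0.   -0.64] w 0.0102 q [-15.7  44.1 103.3   0.3  32.1  77.6]
[[0.0, 0.01, -0.02], [-0.13, 0.03, 0.0]] 
[[0.0, 0.01, -0.02], [-0.13, 0.03, -0.01]] 
[[0.0, 0.01, -0.02], [-0.14, 0.02, -0.01]]
```

View pics/w10.png

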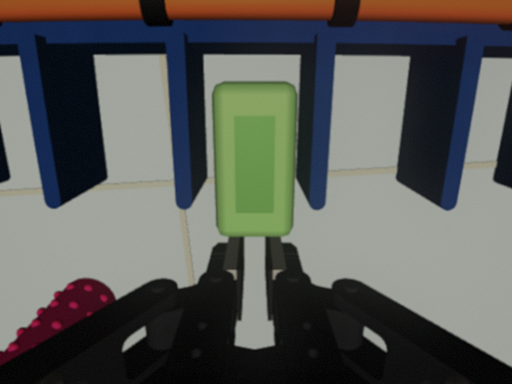

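>>> apply_moves(
  commands=[
    [[0,0,0],[-0.15,0,0],225],
    [[0,0,0],[-0.12,0,0],225],
    [[0,0,0],[-0.1,0,0],225],
  ],
)

```text
time_s: 19.12
position: [0.5477, -0.0352, 0.0813]
eef_rot: [-90.0, 0.4, 176.5]
ft_force: [-4.8, 1.0, 1.1]
gripper_width: 0.0093
```

>>> apply_moves(
  commands=[
    [[0,0,0],[-0.08,0,0],225],
    [[0,0,0],[-0.08,0,0],225],
  ],
)

```text
time_s: 19.38
position: [0.5484, -0.0349, 0.0809]
eef_rot: [-90.1, -0.2, 176.5]
ft_force: [-5.1, -1.9, 2.1]
gripper_width: 0.0099
```

The force reached 5 N at x ≈ 0.548, where home was predicted, so the soap is on the stop. Next I back off, lift and check.

>>> apply_moves(
  commands=[
    [[0,0,0],[0.15,0,0],225],
    [[0,0,0],[0.3,0,0],225],
    [[0,0,0],[0.4,0,0],225],
    [[0,0,0],[0,-0.5,0],225],
    [[0,0,0],[0,-0.8,0],225],
    [[0,0,0],[0,-0.8,0],225],
    [[0,0,0],[0,-0.4,0],225],
    [[0,0,0],[0,0,0],225],
  ],
)

```text
time_s: 20.38
position: [0.5236, -0.0338, 0.1614]
eef_rot: [-90.0, 0.3, 176.5]
ft_force: [-0.7, 0.3, -0.3]
gripper_width: 0.0099
```

```bash
python3 -c "
from h import *
st();snap('wrist','w11');soap('w11');snap('side','s11');snap('scene','c11');soap('c11');soap('s11')
for f,(x0,y0,x1,y1) in dict(c11=(90,100,350,310),s11=(160,110,330,310)).items():
    im,c=load(f);cv2.imwrite('pics/'+f+'z.png',cv2.resize(im[y0:y1,x0:x1,::-1],None,fx=2.8,fy=2.8))
"
```

```text
20.375 pos [ 0.5236 -0.0338  0.1614] rot [-90.04   0.31 176.5 ] F [-0.66  0.31 -0.26] w 0.0099 q [-16.   35.2 103.5   0.2  41.   77.4]
w11 [253.9  96.8] [228, 45, 53, 106, 5415] P [ 0.5951 -0.0387  0.015 ] size [0.0321 0.0654] yaw -2.4
w11 [485.2 345.7] [437, 321, 75, 47, 793] P [ 0.3873 -0.2172  0.015 ] size [0.0147 0.0845] yaw 55.9
c11 [208.2 129.3] [199, 119, 17, 24, 269] P [ 0.3718 -0.2149  0.015 ] size [0.0472 0.0795] yaw 60.7
c11 [221.8 214. ] [212, 206, 20, 18, 200] P [ 0.5851 -0.0392  0.015 ] size [0.0491 0.0306] yaw -3.4
s11 [304.8 170.6] [294, 159, 23, 24, 359] P [ 0.3763 -0.2056  0.015 ] size [0.1251 0.0565] yaw 68.8
```

View pics/w11.png

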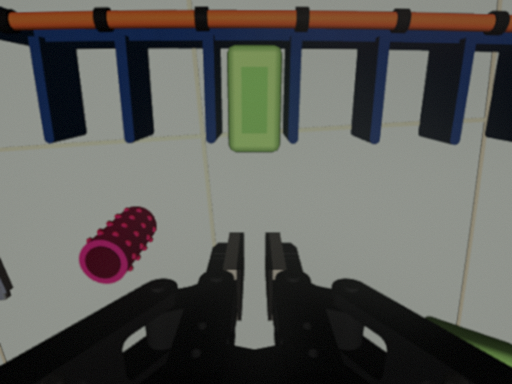

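View pics/s11z.png

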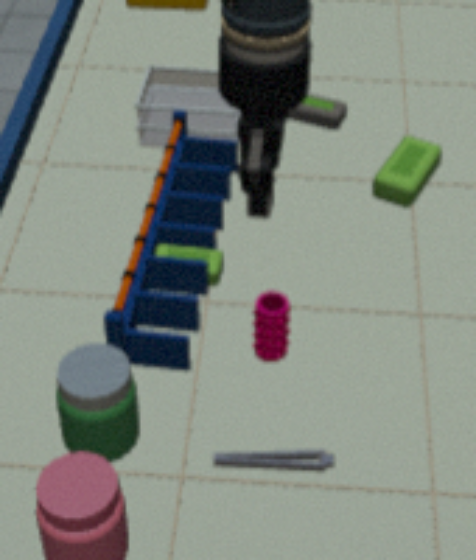

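View pics/c11z.png

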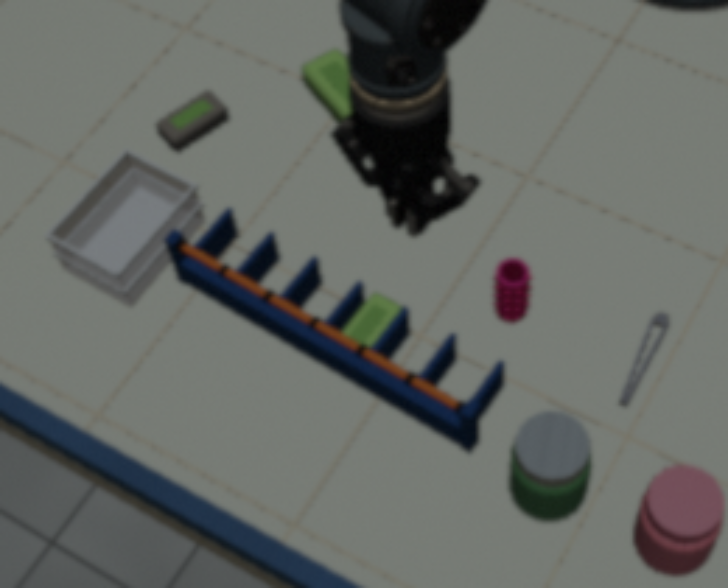

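All three views show the soap in the third gap from the jar, square and against the stop (w11 at (254,97)). The roller is upright, and the jar, trays and tweezers look undisturbed.

```bash
python3 -c "
from h import *
st();print(robot.sign_off())"
```

```text
20.525 pos [ 0.5227 -0.0337  0.1597] rot [-9.008e+01  1.000e-01  1.765e+02] F [-0.13  0.43  0.12] w 0.0102 q [-16.   35.3 103.6   0.2  41.   77.4]
the job is handed in; nothing more can be done
None
```

The job is done and handed in at 20.5 s, well under the 67 s limit; sign-off gives no verdict.

- **Rail:** I ran the shut fingertips along the orange rail from the jar (+y) end, pressing at about 2–3 N behind the first, second and third gap in that order, and lifted off at the third.
- **Soap:** I pushed it sideways along the ledge with two fingers, which squared it to the rack. Then I pushed it lengthwise into the third gap until it met the stop with about 5 N, at the finger position predicted for home to within 1 mm. It was never gripped or lifted.
- **Last checks:** The pictures show the soap square in the third gap from the jar. The roller is still standing, the jar, trays and tweezers look to be where they were (judged by eye, not measured), and the fingers are clear of everything.
- **Disagreements:** The fixed cameras differed by a few millimetres, putting the rail's height at 59–68 mm depending on which views I paired. The wrist camera read the soap's final position about 2 mm further into the gap than my estimate. The last scene view read about 8 mm less because the rack hid part of the soap, and the last side view gave no soap reading. I relied on the contact force for home.

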